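# Alternate the cone washers on the press spindle

### The job

The pressure spindle of the print studio's bench press stands upright on its round foot with the first steel cone washer already on it, hollow side down. Add two more so that the faces alternate: first put on the steel cone washer that lies with its red hollow side up, keeping it hollow side up, then on top of it the loose steel one that lies hollow side down, keeping it hollow side down, both threaded on the spindle, fully down, lying flat and let go. Leave the small brass cone washer where it lies.

Things in the scene. Friction and masses are not known exactly. Their poses are not given: they have to be found in the camera images.
- spindle: fixed upright brass rod, 16 mm thick, on a dark round foot 84 mm wide, 16 mm high. Origin: centre of the foot's underside; z up along the rod. Rod straight to 74 mm above the origin, then tapers to a 6 mm tip at 90 mm. A first steel cone washer, fixed, hollow down, fills 16 to 34 mm; its flat top is a ring 26 to 40 mm wide. Fully down, the next washer's centre is at 43 mm, the last one's at 61 mm.
- hollow_up_mid (a point): loose steel cone washer, hollow side up, red inside showing from above; about 0.12 kg, 56 mm outer diameter, 18 mm high, 26 mm bore. The point is its centre, half-way up (9 mm above its underside); z up. Its wide rim, a straight band 56 mm across and 9 mm high, is at the top (9 to 18 mm above the underside); it narrows to a flat ring 40 mm wide on which it rests.
- hollow_down_mid (a point): loose steel cone washer of the same size and weight, hollow side down: only bare steel cone and bore show from above. The point is its centre, half-way up (9 mm above its underside); z up. Its wide rim, a straight band 56 mm across and 9 mm high, is at the bottom (0 to 9 mm above the underside); above it narrows to a flat ring 40 mm wide.
- brass_washer_mid (a point): smaller loose brass cone washer, not for this stack, lying hollow side up, brass inside and out; 42 mm outer diameter, 14 mm high. The point is its centre, half-way up; z points up.
Mind the look-alikes: they are no part of the job. Leave any blue or green look-alike of the part that bears hollow_up_mid alone.

How it is judged:
On the way:
1. the hollow-up washer is down on the first washer, threaded on the spindle, hollow side up (horizontal distance between hollow_up_mid and spindle below 0.01 m and z of hollow_up_mid in the frame of spindle between 0.038 and 0.048 m and angle between hollow_up_mid's own z axis and vertical below 0.17 rad), for 0.2 s.
At the end, for the whole second after the job is handed in: Both loose steel cone washers stay threaded on the spindle: the hollow-up one on the first washer (centre 43 mm above the foot's underside), the hollow-down one on it (centre 61 mm), facing as they lay; heights within 5 mm, 10 mm from the axis, 0.17 rad from flat (all of step 1 and horizontal distance between hollow_down_mid and spindle below 0.01 m and z of hollow_down_mid in the frame of spindle between 0.056 and 0.066 m and angle between hollow_down_mid's own z axis and vertical below 0.17 rad); the robot touches nothing.
It fails at once if the small brass washer is moved by more than 30 mm (distance of brass_washer_mid from where it was at the start of the episode above 0.03 m).
It also fails if it takes over 56 s, if anything falls off the work surface, if the arm or the gripper's body presses on something with over 40 N, if the wrist force passes 120 N, or if a joint passes its speed limit or range.

### The arm

A 7-joint arm with a two-finger parallel gripper is mounted at the origin on the work surface. World frame = base frame: x ahead of the robot, y to its left, z up, the work surface at z = 0. Lengths are in m, angles in rad, forces in N, time in s.
With the tool pointing down it reaches from about 0.4 to 0.85 m from the base axis. Payload 10.4 kg.
Tool frame: the origin (TCP) lies between the finger pads; the fingertips stand ahead of it and the grasp point (between the pads) lies 5 mm behind it (manip.tip_extent is the z of the fingertips in the tool frame, in m); z points along the fingers, y is the line along which they close (so a half turn about z gives the same grasp; the last joint's range is limited). The gripper opens to 85 mm and grips with 20 to 120 N. Pads are 22 mm wide; open, the fingers measure 114 mm over their backs; the gripper's body (76 mm by 85 mm) begins 54 mm behind the grasp point. The pads swing forward as they close: fully open they stand 13 mm farther back than shut.
Start: joints at [1.135, 0.332, -0.065, 1.46, 0.022, 1.35, -0.088], TCP at [0.251, -0.573, 0.245] pointing down, gripper open.
Joint ranges: [-2.6, 2.6], [-0.5, 2.12], [-1.47, 1.34], [0.16, 2.42], [-1.27, 4.41], [0.06, 2.06], [-2.6, 2.6]. Speed limits (rad/s): [2.22, 2.22, 2.79, 2.79, 3.14, 3.14, 3.14].

### API

Orientations are given as a unit quaternion [x, y, z, w].
In Python, from workcell import status, viewer, manip gives the robot as it stands.
- The arm moves only by the tool play_rows, never from a script. Its argument "plan" is one flat list of numbers, 7 for each row, row after row: the turn, a rotation vector about the tool's x, y, z in degrees, then the shift along the tool's x, y, z in m, then the opening, from 0 (shut) to 1 (fully open). In form: [ax, ay, az, dx, dy, dz, grip, ax, ay, az, dx, dy, dz, grip, ...]. A call has 1 to 20 rows; each row is the pose to reach, as a shift and turn from the pose commanded when the call began, along the tool's axes at that moment; what a row does not reach only later rows make up. A row lasts 1/8 s, in which the tool goes at most 62.5 mm and 10.7 degrees, less where a joint would pass 70% of its speed; a pose out of reach is approached as far as the arm can. A call with a gripper value outside its range is refused whole. The fingers move at their own pace and stop on an object; "squeeze" is the grip in N (left out, the last holds). Time passes only in rows, so rows that repeat a pose let the fingers close. It gives the time, the measured TCP pose, the force, the opening and the grip force at its end, in the units of the state.
- status.get_obs(): the state, without advancing time (a new reading comes with each control period).
- viewer.camera(name): name is "scene" or "top" or "wrist"; returns the picture (400x640x3 uint8, red, green, blue); there is no depth.
- viewer.camera_model(name): a dict with "fx", "fy", "cx", "cy" (pixels), "R" (3x3) and "t" (3): a world point X has camera coordinates R X + t. Camera axes: x right, y down, z forward; pixel columns grow to the right and rows downward; lengths in m; the calibration is good to about 2 mm. The wrist camera is an equidistant fisheye: a pixel r from the principal point sees the ray r / f radians off the axis. A picture is of the moment at which its call begins: read the wrist's pose just before it. camera_model takes no time and is no camera call; for the wrist camera it gives the pose at the moment of the call.
- manip.hand_in(): hands the job in; it is judged then, once.
The state is a dict: "clock": time; "joint_pos": joint angles; "joint_velocities": joint speeds; "tau": joint torques, N m; "position": TCP position; "ee_rot": TCP orientation; "ft_force": force on the tool from outside, world axes, zero at the start; "torque": the same for the moment, N m; "grip_width": opening from 0.0 (shut) to 1.0 (fully open); "grasp_force": force on a finger pad.
Only numpy, scipy, OpenCV 4.12 (cv2) and the standard library are available. Lean on these libraries where they do the work, as an engineer would, in place of code of your own. Each camera call takes 0.05 s, during which the arm holds its last target. There are 200 camera calls.

## Working session

There is one attempt and no reset: what is moved stays moved. The work goes in short steps, Python scripts to look and compute and a tool call to move; the robot and the scene stay as the last step left them, time stands still between calls to the robot, and variables do not carry over. Pictures are saved under pics/ and viewed, at most 10 in all, crops included, and the job is handed in when it is done.

Besides the shell and the picture viewer there is one more tool, called after ">>>" as name(argument=value, ...) on one line, values as JSON. play_rows: Moves the arm, as the interface text tells. Its arguments: {"type":"object","properties":{"plan":{"type":"array","items":{"type":"number"}},"squeeze":{"type":"number"}},"required":["plan"]}

```bash
mkdir -p pics; python3 - <<'E'
from workcell import status, viewer, manip
import cv2,numpy as np
o=status.get_obs(); print(o['clock'],o['position'],o['ee_rot'],o['grip_width'],manip.tip_extent)
for n in ("scene","top"):
    im=viewer.camera(n); cv2.imwrite(f'pics/{n}.png',im[:,:,::-1]); m=viewer.camera_model(n); print(n,m)
a=cv2.imread('pics/scene.png');b=cv2.imread('pics/top.png')
cv2.imwrite('pics/both.png',cv2.resize(np.vstack([b,a]),(480,600),interpolation=cv2.INTER_AREA))
E
```

```text
0.0 [ 0.25058591 -0.57218032  0.24448384] [ 9.78775968e-01  2.04931906e-01 -1.68495205e-04 -6.99996556e-04] 0.9979053450741521 0.014
scene {'fx': 499.8559435441811, 'fy': 499.8559435441811, 'cx': 314.0251310542603, 'cy': 198.1282130191654, 'R': array([[-0.71343269,  0.70069063, -0.00681426],
       [ 0.59854317,  0.60431345, -0.52588147],
       [-0.36436227, -0.37925966, -0.85053057]]), 't': array([ 0.38143587, -0.28820085,  1.14146819])}
top {'fx': 499.3592578039647, 'fy': 499.3592578039647, 'cx': 328.9050516683578, 'cy': 198.38898496441283, 'R': array([[ 0.00323832, -0.99996504,  0.00770973],
       [-0.99447681, -0.00402917, -0.10487917],
       [ 0.10490657, -0.00732751, -0.99445509]]), 't': array([-0.01256286,  0.52596502,  1.21803695])}
```

View pics/top.png

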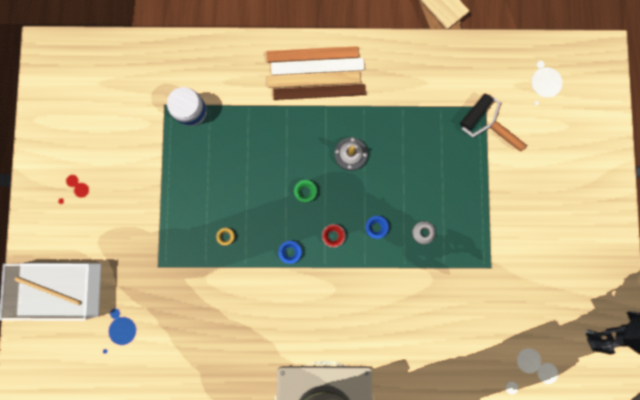

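View pics/scene.png

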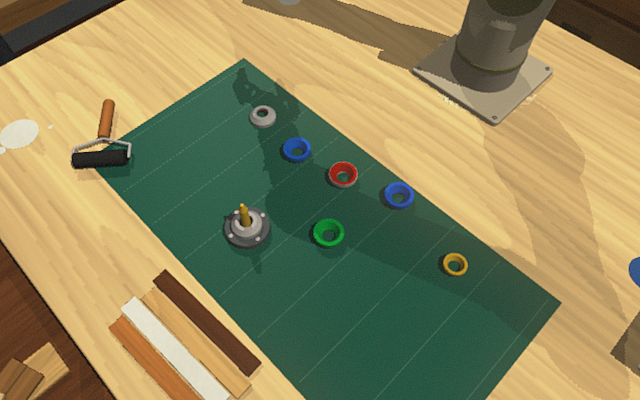

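The top view shows the red hollow-up washer at (333,236), loose steel at (424,233), spindle at (351,153), brass at (226,237), and blue/green look-alikes. The scene view shows red at (343,174), steel at (263,116), and the rod tip near (242,206).

```bash
cat > h.py <<'E'
import cv2,numpy as np
from workcell import status, viewer, manip
def ray(m,p):
    x=(p[0]-m['cx'])/m['fx'];y=(p[1]-m['cy'])/m['fy']
    return -m['R'].T@m['t'], m['R'].T@np.array([x,y,1.])
def fray(m,p):
    d=np.array([(p[0]-m['cx'])/m['fx'],(p[1]-m['cy'])/m['fy']]);r=np.linalg.norm(d)
    v=np.append(d/max(r,1e-9)*np.sin(r),np.cos(r))
    return -m['R'].T@m['t'], m['R'].T@v
def onz(cd,z): c,d=cd; return c+d*(z-c[2])/d[2]
def tri(a,b):
    A=[];B=[]
    for c,d in (a,b):
        P=np.eye(3)-np.outer(d,d)/(d@d);A.append(P);B.append(P@c)
    return np.linalg.lstsq(np.vstack(A),np.hstack(B),rcond=None)[0]
def blob(mask,near,r=30):
    w=np.zeros_like(mask);cv2.circle(w,near,r,255,-1);k=cv2.bitwise_and(mask,w)
    c=max(cv2.findContours(k,cv2.RETR_EXTERNAL,cv2.CHAIN_APPROX_NONE)[0],key=cv2.contourArea)
    (x,y),ax,_=cv2.fitEllipse(cv2.convexHull(c)); return (x,y),ax
E
python3 - <<'E'
from h import *
near={'top':dict(red=(333,236),steel=(424,233),rod=(351,152)),'scene':dict(red=(343,174),steel=(263,116),rod=(244,214))}
R={}
for n in near:
    im=cv2.imread(f'pics/{n}.png');m=viewer.camera_model(n);h=cv2.cvtColor(im,cv2.COLOR_BGR2HSV)
    hh,s,v=[h[:,:,i] for i in range(3)]
    M=dict(red=((hh<8)|(hh>172))&(s>120)&(v>60),steel=(s<70)&(v>70),rod=(hh>12)&(hh<32)&(s>110)&(v>70))
    for k,z in (('red',.018),('steel',.009),('rod',.085)):
        mk=(M[k]*255).astype(np.uint8);p,ax=blob(mk,near[n][k],18)
        if k=='rod':
            ys,xs=np.nonzero(mk[near[n][k][1]-18:near[n][k][1]+18,near[n][k][0]-18:near[n][k][0]+18]);print('rod px',xs.min()+near[n][k][0]-18,xs.max()+near[n][k][0]-18,ys.min()+near[n][k][1]-18,ys.max()+near[n][k][1]-18)
        R[n,k]=ray(m,p);print(n,k,np.round(p,1),np.round(ax,1),np.round(onz(R[n,k],z),4))
    # spindle foot dark/grey
    ng=((hh<35)|(hh>90)|(s<60)).astype(np.uint8)*255
    p,ax=blob(ng,near[n]['rod'],24);print('foot',p,ax,onz(ray(m,p),.016))
for k in('red','steel','rod'):print(k,tri(R['top',k],R['scene',k]))
E
```

```text
top red [333.3 235.2] [21.5 21.6] [ 0.4346 -0.0221  0.018 ]
top steel [423.5 232.3] [23.8 24.4] [ 0.4432 -0.2492  0.009 ]
rod px 348 354 146 154
top rod [351.  150.5] [6.2 8.5] [ 0.636  -0.0631  0.085 ]
foot (350.625244140625, 153.4094696044922) (32.739173889160156, 33.59244155883789) [ 0.64249521 -0.06560163  0.016     ]
scene red [342.8 173. ] [22.2 27.2] [ 0.436  -0.0203  0.018 ]
scene steel [262.7 116.1] [23.3 27.1] [ 0.4462 -0.2461  0.009 ]
rod px 239 250 203 226
scene rod [244.5 215.1] [ 9.6 25.1] [ 0.6525 -0.0478  0.085 ]
foot (245.24842834472656, 220.63385009765625) (34.29348373413086, 42.361534118652344) [ 0.63974678 -0.07405215  0.016     ]
red [ 0.43454919 -0.02190689  0.01497942]
steel [ 0.44333587 -0.25027726  0.00336781]
rod [ 0.64296239 -0.06504391  0.05179414]
```

>>> play_rows(plan=[0, 0, -66.3, 0.39, -0.431, 0.095, 1, 0, 0, -66.3, 0.39, -0.431, 0.095, 1, 0, 0, -66.3, 0.39, -0.431, 0.095, 1, 0, 0, -66.3, 0.39, -0.431, 0.095, 1, 0, 0, -66.3, 0.39, -0.431, 0.095, 1, 0, 0, -66.3, 0.39, -0.431, 0.095, 1, 0, 0, -66.3, 0.39, -0.431, 0.095, 1, 0, 0, -66.3, 0.39, -0.431, 0.095, 1, 0, 0, -66.3, 0.39, -0.431, 0.095, 1, 0, 0, -66.3, 0.39, -0.431, 0.095, 1, 0, 0, -66.3, 0.39, -0.431, 0.095, 1, 0, 0, -66.3, 0.39, -0.431, 0.095, 1, 0, 0, -66.3, 0.39, -0.431, 0.095, 1, 0, 0, -66.3, 0.39, -0.431, 0.095, 1, 0, 0, -66.3, 0.39, -0.431, 0.095, 1, 0, 0, -66.3, 0.39, -0.431, 0.095, 1], squeeze=30)

```text
clock: 2.1
position: [0.4351, -0.0214, 0.1504]
ee_rot: [0.708, 0.707, 0.0, 0.0]
ft_force: [0.4, 0.2, -0.4]
grip_width: 0.998
grasp_force: 0.0
```

```bash
cat > look.py <<'E'
from h import *
import sys
o=status.get_obs(); m=viewer.camera_model('wrist'); im=viewer.camera('wrist')[:,:,::-1].copy()
cv2.imwrite(f'pics/{sys.argv[1]}.png',im); np.save(f'pics/{sys.argv[1]}.npy',m,allow_pickle=True)
print(o['clock'],o['position'].round(4),o['ee_rot'].round(4),o['ft_force'].round(1),o['grip_width'],o['grasp_force'],m['fx'],m['cx'],m['cy'])
E
python3 look.py w1; python3 - <<'E'
from h import *
im=cv2.imread('pics/w1.png');m=np.load('pics/w1.npy',allow_pickle=True).item()
h=cv2.cvtColor(im,cv2.COLOR_BGR2HSV);hh,s,v=cv2.split(h)
mk=((((hh<8)|(hh>172))&(s>120)&(v>50))*255).astype(np.uint8)
c=max(cv2.findContours(mk,cv2.RETR_EXTERNAL,cv2.CHAIN_APPROX_NONE)[0],key=cv2.contourArea)[:,0]
P=np.array([onz(fray(m,p),.018)[:2] for p in c.astype(float)])
print(c.min(0),c.max(0),cv2.minEnclosingCircle(P.astype(np.float32)),cv2.fitEllipse(P.astype(np.float32)*1000))
E
```

```text
2.1 [ 0.4351 -0.0214  0.1504] [7.075e-01 7.067e-01 0.000e+00 1.000e-04] [ 0.4  0.2 -0.4] 0.9984272767080464 0.0 309.70691628693146 324.6366098050185 197.78551136321818
[296 162] [356 219] ((0.4355442523956299, -0.021099725738167763), 0.026892920956015587) ((435.5534973144531, -21.16678237915039), (52.32474899291992, 52.54121017456055), 112.45735168457031)
```

View pics/w1.png

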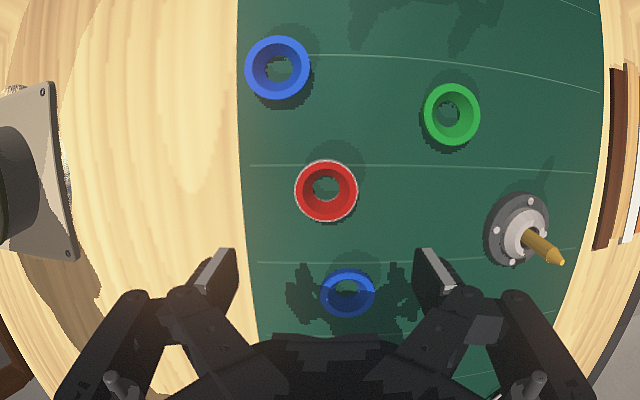

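Red washer centred at (326,190) between the open fingers; measured (0.4355, -0.0212), diameter ≈ 53 mm, consistent. Descend and grip.

>>> play_rows(plan=[0, 0, 0, 0, 0, 0.05, 1, 0, 0, 0, 0, 0, 0.09, 1, 0, 0, 0, 0, 0, 0.11, 1, 0, 0, 0, 0, 0, 0.12, 1, 0, 0, 0, 0, 0, 0.127, 1, 0, 0, 0, 0, 0, 0.127, 1, 0, 0, 0, 0, 0, 0.127, 0.4, 0, 0, 0, 0, 0, 0.127, 0.4, 0, 0, 0, 0, 0, 0.127, 0.4, 0, 0, 0, 0, 0, 0.127, 0.4, 0, 0, 0, 0, 0, 0.127, 0.4, 0, 0, 0, 0, 0, 0.127, 0.4], squeeze=40)

```text
clock: 3.65
position: [0.4356, -0.0214, 0.0242]
ee_rot: [0.707, 0.707, 0.0, 0.001]
ft_force: [-3.8, 0.5, 10.3]
grip_width: 0.623
grasp_force: 40.0
```

```bash
python3 look.py w2; python3 -c "
from workcell import manip;print(manip.tip_extent)"
```

```text
3.65 [ 0.4356 -0.0214  0.0242] [7.075e-01 7.067e-01 0.000e+00 6.000e-04] [-3.8  0.5 10.3] 0.6234640631191894 40.030322964303195 309.70691628693146 324.6366098050185 197.78551136321818
0.014
```

View pics/w2.png

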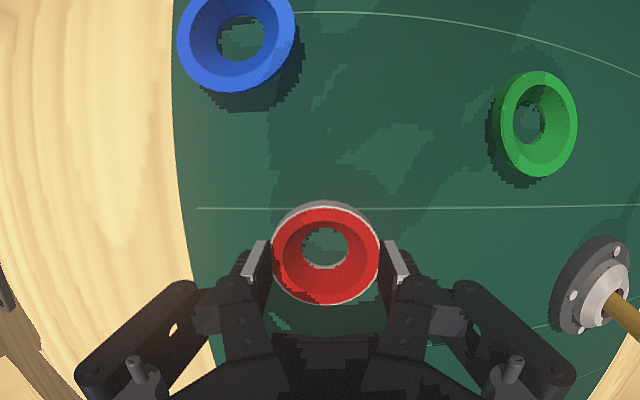

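Washer gripped between the pads (centre ≈(326,257)), level. Lift and go short of the spindle for a close look.

>>> play_rows(plan=[0, 0, 0, 0, 0, -0.02, 0.4, 0, 0, 0, 0, 0, -0.06, 0.4, 0, 0, 0, 0, 0, -0.11, 0.4, 0, 0, 0, 0, 0, -0.15, 0.4, 0, 0, 0, -0.02, 0.04, -0.15, 0.4, 0, 0, 0, -0.04, 0.08, -0.15, 0.4, 0, 0, 0, -0.06, 0.12, -0.15, 0.4, 0, 0, 0, -0.08, 0.16, -0.15, 0.4, 0, 0, 0, -0.1, 0.19, -0.15, 0.4, 0, 0, 0, -0.104, 0.2064, -0.15, 0.4, 0, 0, 0, -0.104, 0.2064, -0.15, 0.4, 0, 0, 0, -0.104, 0.2064, -0.15, 0.4, 0, 0, 0, -0.104, 0.2064, -0.15, 0.4])

```text
clock: 5.32
position: [0.6409, -0.1252, 0.1737]
ee_rot: [0.707, 0.707, -0.0, 0.0]
ft_force: [0.1, -0.1, -0.8]
grip_width: 0.617
grasp_force: 42.8
```

```bash
python3 look.py w3
```

```text
5.325 [ 0.6409 -0.1252  0.1737] [ 7.073e-01  7.070e-01 -1.000e-04  2.000e-04] [ 0.1 -0.1 -0.8] 0.6167425041821007 42.76783064939082 309.70691628693146 324.6366098050185 197.78551136321818
```

View pics/w3.png

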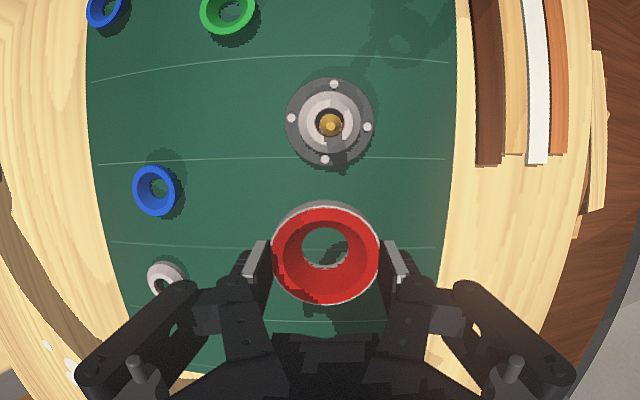

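```bash
cat > sp.py <<'E'
from h import *
import sys
n=sys.argv[1];im=cv2.imread(f'pics/{n}.png');m=np.load(f'pics/{n}.npy',allow_pickle=True).item()
print('cam',(-m['R'].T@m['t']).round(4))
hh,s,v=cv2.split(cv2.cvtColor(im,cv2.COLOR_BGR2HSV))
def cont(mk,box):
    x0,y0,x1,y1=box;w=np.zeros_like(s);w[y0:y1,x0:x1]=(mk[y0:y1,x0:x1]*255)
    return max(cv2.findContours(w,cv2.RETR_EXTERNAL,cv2.CHAIN_APPROX_NONE)[0],key=cv2.contourArea)[:,0].astype(float)
def circ(c,z):
    P=np.array([onz(fray(m,p),z)[:2] for p in c],np.float32)*1000
    h=cv2.convexHull(P);return np.round(np.append(*[cv2.fitEllipse(h)[i] for i in (0,1)]),1)
if __name__=='__main__':
    for p in ((333,84),(367,127),(325,159),(291,118)): print('screw',onz(fray(m,p),.017).round(4))
    c=cont((hh>12)&(hh<32)&(s>110)&(v>60),(300,95,360,155)); print('rod',c.min(0),c.max(0),circ(c,.074))
    c=cont(~((hh>55)&(hh<95)&(s>80)),(275,70,385,175)); print('foot',c.min(0),c.max(0),circ(c,.016))
    c=cont(((hh<8)|(hh>172))&(s>120)&(v>50),(260,190,390,310)); print('red',c.min(0),c.max(0),circ(c,.1677))
E
python3 sp.py w3
```

```text
cam [ 0.6402 -0.0541  0.3022]
screw [ 0.648  -0.0307  0.017 ]
screw [ 0.6794 -0.07    0.017 ]
screw [ 0.6408 -0.1003  0.017 ]
screw [ 0.6097 -0.0619  0.017 ]
rod [319. 114.] [341. 135.] [644.3 -65.1  15.7  16.6]
foot [275.  76.] [384. 174.] [645.2 -71.2  91.3 102.7]
red [271. 208.] [379. 303.] [ 640.3 -124.9   53.1   53.5]
```

The spindle tip is at (330,125) and the screws average (329,122), both giving (0.6444, -0.0653). The held washer's centre is at (0.6403, -0.1249), so I shift by +0.0596 in y and +0.004 in x.

>>> play_rows(plan=[0, 0, 0, 0.03, 0.002, 0, 0.4, 0, 0, 0, 0.0596, 0.004, 0, 0.4, 0, 0, 0, 0.0596, 0.004, 0, 0.4, 0, 0, 0, 0.0596, 0.004, 0, 0.4, 0, 0, 0, 0.0596, 0.004, 0.03, 0.4, 0, 0, 0, 0.0596, 0.004, 0.06, 0.4, 0, 0, 0, 0.0596, 0.004, 0.08, 0.4, 0, 0, 0, 0.0596, 0.004, 0.095, 0.4, 0, 0, 0, 0.0596, 0.004, 0.105, 0.4, 0, 0, 0, 0.0596, 0.004, 0.111, 0.4, 0, 0, 0, 0.0596, 0.004, 0.1145, 0.4, 0, 0, 0, 0.0596, 0.004, 0.1145, 0.4, 0, 0, 0, 0.0596, 0.004, 0.1145, 0.4])

```text
clock: 7.0
position: [0.6457, -0.0658, 0.0593]
ee_rot: [0.707, 0.707, 0.0, 0.0]
ft_force: [1.0, -0.0, -1.0]
grip_width: 0.616
grasp_force: 42.8
```

>>> play_rows(plan=[0, 0, 0, 0, 0, 0, 0.85, 0, 0, 0, 0, 0, 0, 0.85, 0, 0, 0, 0, 0, 0, 0.85, 0, 0, 0, 0, 0, 0, 0.85, 0, 0, 0, 0, 0, -0.02, 0.85, 0, 0, 0, 0, 0, -0.07, 0.9, 0, 0, 0, 0, 0, -0.115, 1, 0, 0, 0, -0.03, 0, -0.115, 1, 0, 0, 0, -0.06, 0, -0.115, 1, 0, 0, 0, -0.06, 0, -0.115, 1, 0, 0, 0, -0.06, 0, -0.115, 1])

```text
clock: 8.38
position: [0.6456, -0.1251, 0.1748]
ee_rot: [0.707, 0.707, 0.001, 0.0]
ft_force: [-0.4, -0.3, 0.4]
grip_width: 0.997
grasp_force: 0.0
```

```bash
python3 look.py w4; python3 - <<'E'
import sys; sys.argv=['','w4']
from sp import *
c=cont(((hh<8)|(hh>172))&(s>120)&(v>50),(260,60,390,200)); print('red',c.min(0),c.max(0),circ(c,.052))
c=cont((hh>12)&(hh<32)&(s>110)&(v>60),(300,95,360,155)); print('rod',c.min(0),c.max(0),circ(c,.074))
cv2.imwrite('pics/w4c.png',cv2.resize(im[60:200,230:430],None,fx=2,fy=2))
E
```

```text
8.375 [ 0.6456 -0.1251  0.1748] [7.072e-01 7.070e-01 5.000e-04 2.000e-04] [-0.4 -0.3  0.4] 0.9974157298012527 0.0 309.70691628693146 324.6366098050185 197.78551136321818
cam [ 0.6448 -0.0541  0.3034]
red [292.  92.] [357. 156.] [645.1 -65.6  53.   53.2]
rod [313. 114.] [334. 136.] [644.4 -65.2  15.9  16.5]
```

View pics/w4c.png

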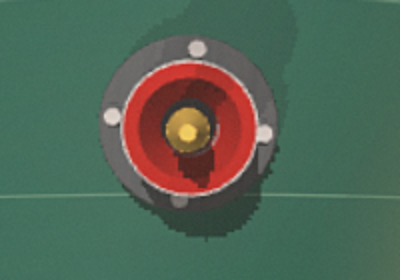

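The red washer sits flat, concentric with the rod (crop (190,128)), rim size right for its seated height. Now the steel one.

>>> play_rows(plan=[0, 0, 0, -0.03, -0.05, 0, 1, 0, 0, 0, -0.06, -0.1, 0, 1, 0, 0, 0, -0.09, -0.15, 0.01, 1, 0, 0, 0, -0.123, -0.201, 0.025, 1, 0, 0, 0, -0.123, -0.201, 0.025, 1, 0, 0, 0, -0.123, -0.201, 0.025, 1, 0, 0, 0, -0.123, -0.201, 0.025, 1, 0, 0, 0, -0.123, -0.201, 0.025, 1])

```text
clock: 9.43
position: [0.4453, -0.2477, 0.149]
ee_rot: [0.707, 0.708, 0.0, 0.0]
ft_force: [0.3, 0.5, 0.3]
grip_width: 1.003
grasp_force: 0.0
```

```bash
python3 look.py w5; python3 - <<'E'
import sys; sys.argv=['','w5']
from sp import *
c=cont((s<70)&(v>60),(270,140,390,245)); print('steel',c.min(0),c.max(0),circ(c,.009))
E
```

```text
9.425 [ 0.4453 -0.2477  0.149 ] [7.066e-01 7.076e-01 3.000e-04 2.000e-04] [0.3 0.5 0.3] 1.0031415478932801 0.0 309.70691628693146 324.6366098050185 197.78551136321818
cam [ 0.4445 -0.1767  0.2776]
steel [293. 160.] [355. 221.] [ 444.7 -249.6   56.5   58.2]
```

View pics/w5.png

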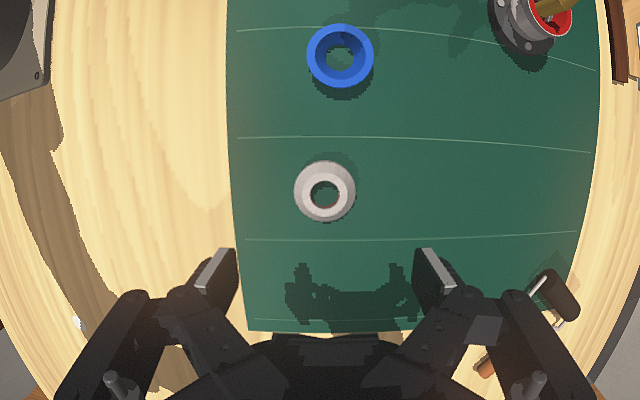

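Steel washer at (324,191): centre (0.4447, -0.249), 57 mm wide, consistent. Descend, close to just clear of it and check the force for table contact.

>>> play_rows(plan=[0, 0, 0, -0.0015, -0.0005, 0.05, 1, 0, 0, 0, -0.0015, -0.0005, 0.09, 1, 0, 0, 0, -0.0015, -0.0005, 0.115, 1, 0, 0, 0, -0.0015, -0.0005, 0.125, 1, 0, 0, 0, -0.0015, -0.0005, 0.13, 1, 0, 0, 0, -0.0015, -0.0005, 0.13, 0.78, 0, 0, 0, -0.0015, -0.0005, 0.13, 0.78, 0, 0, 0, -0.0015, -0.0005, 0.13, 0.78, 0, 0, 0, -0.0015, -0.0005, 0.13, 0.78])

```text
clock: 10.6
position: [0.4439, -0.2503, 0.0191]
ee_rot: [0.707, 0.707, -0.0, 0.0]
ft_force: [-0.1, 0.1, 0.1]
grip_width: 0.779
grasp_force: 0.0
```

>>> play_rows(plan=[0, 0, 0, 0.001, 0, 0.0015, 0.78, 0, 0, 0, 0.001, 0, 0.0025, 0.78, 0, 0, 0, 0.001, 0, 0.0025, 0.72, 0, 0, 0, 0.001, 0, 0.0025, 0.72])

```text
clock: 11.1
position: [0.4438, -0.2492, 0.0163]
ee_rot: [0.707, 0.707, -0.0, -0.0]
ft_force: [0.3, 0.0, 1.8]
grip_width: 0.722
grasp_force: 0.0
```

Slight force only. Close.

>>> play_rows(plan=[0, 0, 0, 0, 0, 0, 0.4, 0, 0, 0, 0, 0, 0, 0.4, 0, 0, 0, 0, 0, 0, 0.4, 0, 0, 0, 0, 0, 0, 0.4, 0, 0, 0, 0, 0, 0, 0.4], squeeze=40)

```text
clock: 11.72
position: [0.444, -0.2492, 0.0172]
ee_rot: [0.707, 0.707, -0.0, 0.0]
ft_force: [-4.0, 1.9, 11.4]
grip_width: 0.618
grasp_force: 39.6
```

>>> play_rows(plan=[0, 0, 0, 0, 0, -0.02, 0.4, 0, 0, 0, 0, 0, -0.06, 0.4, 0, 0, 0, 0, 0, -0.11, 0.4, 0, 0, 0, 0, 0, -0.16, 0.4, 0, 0, 0, 0.02, 0.04, -0.16, 0.4, 0, 0, 0, 0.05, 0.08, -0.16, 0.4, 0, 0, 0, 0.075, 0.12, -0.16, 0.4, 0, 0, 0, 0.1, 0.16, -0.16, 0.4, 0, 0, 0, 0.12, 0.19, -0.16, 0.4, 0, 0, 0, 0.124, 0.201, -0.16, 0.4, 0, 0, 0, 0.124, 0.201, -0.16, 0.4, 0, 0, 0, 0.124, 0.201, -0.16, 0.4, 0, 0, 0, 0.124, 0.201, -0.16, 0.4])

```text
clock: 13.35
position: [0.6442, -0.1266, 0.1765]
ee_rot: [0.708, 0.706, -0.0, 0.0]
ft_force: [-0.5, -0.2, -1.0]
grip_width: 0.614
grasp_force: 42.1
```

```bash
python3 look.py w6; python3 - <<'E'
import sys; sys.argv=['','w6']
from sp import *
c=cont((hh>12)&(hh<32)&(s>110)&(v>60),(290,95,360,155)); print('rod',c.min(0),c.max(0),circ(c,.074))
E
```

```text
13.35 [ 0.6442 -0.1266  0.1765] [ 7.080e-01  7.063e-01 -3.000e-04  3.000e-04] [-0.5 -0.2 -1. ] 0.613531168691583 42.11688562296331 309.70691628693146 324.6366098050185 197.78551136321818
cam [ 0.6437 -0.0555  0.3051]
rod [315. 111.] [336. 133.] [644.3 -65.2  15.9  16.5]
```

View pics/w6.png

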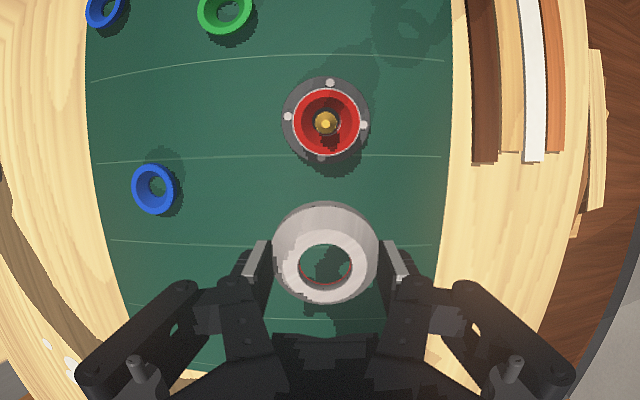

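```bash
python3 - <<'E'
import sys; sys.argv=['','w6']
from sp import *
c=cont(~((s<70)&(v>110)),(290,235,362,296)); print('bore',c.min(0),c.max(0),circ(c,.1773))
e=np.array([(299,267),(352,266),(325,244),(325,288)],float); print(circ(np.vstack([e,[(307,251)],[(344,251)]]),.1773))
for p in e: print(onz(fray(m,p),.1773).round(4))
E
```

```text
cam [ 0.6437 -0.0555  0.3051]
bore [298. 244.] [351. 289.] [ 643.6 -127.1   24.3   25.2]
[ 644.1 -126.9   23.7   24.8]
[ 0.6317 -0.1269  0.1773]
[ 0.6566 -0.1265  0.1773]
[ 0.6439 -0.1149  0.1773]
[ 0.6439 -0.1387  0.1773]
```

>>> play_rows(plan=[0, 0, 0, 0.03, 0.001, 0, 0.4, 0, 0, 0, 0.0614, 0.001, 0, 0.4, 0, 0, 0, 0.0614, 0.001, 0, 0.4, 0, 0, 0, 0.0614, 0.001, 0, 0.4, 0, 0, 0, 0.0614, 0.001, 0.03, 0.4, 0, 0, 0, 0.0614, 0.001, 0.06, 0.4, 0, 0, 0, 0.0614, 0.001, 0.08, 0.4, 0, 0, 0, 0.0614, 0.001, 0.095, 0.4, 0, 0, 0, 0.0614, 0.001, 0.102, 0.4, 0, 0, 0, 0.0614, 0.001, 0.106, 0.4, 0, 0, 0, 0.0614, 0.001, 0.106, 0.4, 0, 0, 0, 0.0614, 0.001, 0.106, 0.4])

```text
clock: 14.9
position: [0.6464, -0.0639, 0.071]
ee_rot: [0.707, 0.707, 0.0, 0.0]
ft_force: [-0.5, 0.1, -1.2]
grip_width: 0.609
grasp_force: 42.1
```

>>> play_rows(plan=[0, 0, 0, -0.001, -0.001, 0.0012, 0.4, 0, 0, 0, -0.001, -0.001, 0.0012, 0.4, 0, 0, 0, -0.001, -0.001, 0.0012, 0.85, 0, 0, 0, -0.001, -0.001, 0.0012, 0.85, 0, 0, 0, -0.001, -0.001, 0.0012, 0.85, 0, 0, 0, -0.001, -0.001, 0.0012, 0.85, 0, 0, 0, -0.001, -0.001, -0.02, 0.85, 0, 0, 0, -0.001, -0.001, -0.06, 1, 0, 0, 0, -0.001, -0.001, -0.106, 1, 0, 0, 0, -0.03, 0, -0.106, 1, 0, 0, 0, -0.061, 0, -0.106, 1, 0, 0, 0, -0.061, 0, -0.106, 1, 0, 0, 0, -0.061, 0, -0.106, 1])

```text
clock: 16.52
position: [0.6461, -0.1241, 0.1774]
ee_rot: [0.707, 0.707, 0.001, 0.0]
ft_force: [0.0, -0.5, -0.6]
grip_width: 1.004
grasp_force: 0.0
```

```bash
python3 look.py w7; python3 - <<'E'
import sys; sys.argv=['','w7']
from sp import *
for z in(.0565,.061): print('steel',circ(cont((s<75)&(v>110),(280,80,372,165)),z))
sc=viewer.camera('scene')[:,:,::-1]
cv2.imwrite('pics/w7c.png',np.vstack([cv2.resize(im[60:200,230:430],None,fx=2,fy=2),cv2.resize(sc[170:260,180:310],(400,277))]))
E
```

```text
16.525 [ 0.6461 -0.1241  0.1774] [7.072e-01 7.070e-01 5.000e-04 3.000e-04] [ 0.  -0.5 -0.6] 1.004060139622899 0.0 309.70691628693146 324.6366098050185 197.78551136321818
cam [ 0.6453 -0.0532  0.306 ]
steel [643.5 -63.   62.7  63.8]
steel [643.5 -62.8  61.6  62.7]
```

View pics/w7c.png

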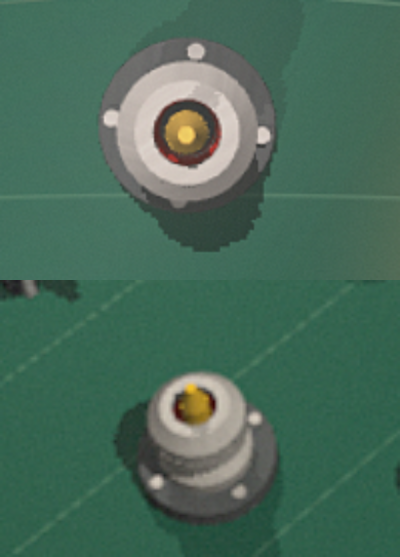

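The wrist crop shows the steel ring concentric with the rod at (187,132). The scene crop shows a level three-washer stack, fully down, with the arm clear. Handing in.

```bash
python3 -c "
from workcell import manip;print(manip.hand_in())"
```

```text
the job is handed in; nothing more can be done
None
```

Both steel washers are on the spindle, red hollow-up first and hollow-down on top; the last images showed them level, concentric with the rod and let go. I never moved the brass washer, and the job was handed in at about 16.6 s, with no verdict returned.

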